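# Crank up the specimen platform of the exhibit viewer

### The arm

A 6-joint arm with a two-finger parallel gripper is mounted at the origin on the work surface. World frame = base frame: x ahead of the robot, y to its left, z up, the work surface at z = 0. Lengths are in mm, angles in degrees, forces in N, time in s.
With the tool pointing down it reaches from about 300 to 850 mm from the base axis. Payload 4.2 kg.
Tool frame: the origin (TCP) lies at the very end of the fingers, on their centre line; the grasp point (between the pads) lies 19 mm behind it; z points along the fingers, y is the direction in which the jaws open and shut (so a half turn about z gives the same grasp; the last joint's range is limited). The gripper opens to 91 mm and grips with 3 to 60 N. Pads are 32 mm wide; open, the fingers measure 118 mm over their backs; the gripper's body (76 mm by 178 mm) begins 60 mm behind the grasp point.
Start: joints at [70.531, 18.312, 89.639, -0, 72.044, -1.146], TCP at [180.77, 545.865, 178.976] pointing down, gripper open.
Joint ranges: [-177.97, 177.97], [-48.28, 115.42], [12.27, 149.76], [-77.06, 257.06], [2.81, 150.46], [-146.56, 146.56]. Speed limits (degrees/s): [147.25, 147.25, 180, 180, 180, 180].

### API

Orientations are given as [roll, pitch, yaw] about the fixed x, y, z axes, in that order (R = Rz(yaw) Ry(pitch) Rx(roll)).
In Python, from workcell import * gives the robot as it stands. The module is installed in compiled form; this text tells all that it offers.
- The arm moves only by the tool servo_tool, never from a script. Its argument "plan" is a list that holds one entry, the list of rows, each a list of 7 numbers: the shift along the tool's x, y, z in mm, then the turn, a rotation vector about the tool's x, y, z in rad, then the opening, from 0 (shut) to 1 (fully open). A call has 1 to 20 rows; each row is the pose to reach, as a shift and turn from the pose commanded when the call began, along the tool's axes at that moment; what a row does not reach only later rows make up. A row lasts 1/10 s, in which the tool goes at most 50 mm and 8.59 degrees, less where a joint would pass 70% of its speed; a pose out of reach is approached as far as the arm can. A call with a gripper value outside its range is refused whole. The fingers move at their own pace and stop on an object; "squeeze" is the grip in N (left out, the last holds). Time passes only in rows, so rows that repeat a pose let the fingers close. It gives the time, the measured TCP pose, the force and the opening at its end, in the units of the state.
- state(): the state, without advancing time (a new reading comes with each control period).
- grab_frame(name): name is "scene" or "top" or "wrist"; returns a dict with "color" (400x640x3 uint8, red, green, blue), "range_z" (400x640 float32, mm along the optical axis (not along the pixel's ray), 0 where there is no reading), "fx", "fy", "cx", "cy" (pixels), "rvec" (rotation vector, rad) and "tvec" (3), from world to camera coordinates, as OpenCV has them; the wrist camera has in their place "tool_from_camera" (4x4, takes a point from camera to tool coordinates, whose origin is the TCP and whose axes are the flange's). Camera axes: x right, y down, z forward; pixel columns grow to the right and rows downward; lengths in mm; the calibration is good to about 2 mm. A picture is of the moment at which its call begins: read the wrist's pose just before it.
- job_done(): hands the job in, once; it reports no verdict.
The state is a dict: "time_s": time; "qpos": joint angles; "qvel": joint speeds; "effort": joint torques, N m; "ee_pos": TCP position; "ee_rot": TCP orientation; "force": force on the tool from outside, world axes, zero at the start; "torque": the same for the moment, N m; "gripper_width": finger opening in mm.
Only numpy, scipy, OpenCV 4.12 (cv2) and the standard library are available. Lean on these libraries where they do the work, as an engineer would, in place of code of your own. Each camera call takes 0.05 s, during which the arm holds its last target.

### The job

Fit the loose crank fully onto the square shaft on the viewer's sloped panel and wind it clockwise (as the white arrow shows) until the specimen platform stops at its top. Then lift the crank off, leaving the platform up, and set it down gently, flat with its knob upward, on the dark mat midway between the blue and the green jar, and let go. Leave the jars and the other things on the table where they are.

Things in the scene. Friction and masses are not known exactly. Their poses are not given: they have to be found in the camera images.
- crank_hub (a point): Centre of the hub, 28 mm above the crank's underside; axes as the crank's. Grip the hub on its faces, above the 14 mm arm. In its underside is a blind square hole 20.5 mm wide, 26 mm deep, with a 2.5 mm lead-in, its sides parallel to the hub's faces: it fits the shaft in any of four turns.
- crank_mid (a point): The middle of the crank's length: 44.5 mm from the hub's centre along the arm, same height and axes as the hub's centre. It is the point that is judged for where the crank lies.
- crank_knob (a point): Centre of the crank's black knob: a cylinder of 26 mm diameter and 50 mm height (from 16 to 66 mm above the crank's underside), spinning freely about its own z axis, which is the crank's z; this point is 41 mm above the crank's underside. Its x and y axes turn with the knob and mean nothing.
- shaft_seat (a point): Foot of the brass square shaft, on its axis, level with the top of the steel collar (40 mm wide, 10 mm high on the panel) on which the seated crank's underside rests. z: outward along the shaft, 32 degrees from vertical, leaning towards the robot's side; x, y: square to its faces, turning with it. Shaft 18 mm wide, 24 mm long, last 4 mm tapered. The crank's full circle is free of obstacles.
- shaft (a joint): Turn of the shaft, rad, growing clockwise seen from outside facing the panel: 0 platform lowest, 3.0 end stop, platform at its top. Starts from 0 to 0.7. Stiff: 0.2 N m of friction (plus 0.03 from the platform) holds it where it is left, so the seated crank can be let go at any angle and stays on by its weight. The fit has some 9 degrees of play either way.
- platform_top (a point): Top centre of the round specimen platform (84 mm wide disc carrying a clear specimen block) on the deck behind the panel; driven by the shaft, it rises 20 mm per rad, 60 mm in all.
- viewer: White desk viewer, fixed: 337 mm deep, 200 mm wide; dark sloped panel on the robot's side, 44 mm high at its near edge to 173 mm at its far edge, level deck behind, thin camera bracket to 395 mm at the rear. Origin on the table straight below where the shaft's axis meets the panel (110 mm up); x level, away from the robot's side, z up.
- mat: Dark grey mat fixed on the table, 340 x 150 x 3 mm; origin at the centre of its underside, x along its length, z up.
- mat_middle (a point): Centre of the mat's top face, midway between the two jars; axes as the mat's.
- jar_blue_middle (a point): Blue sample jar with a white lid, 70 mm wide, 78 mm high, 0.35 kg, loose on the mat 130 mm from its middle along +x. Centre of the jar.
- jar_green_middle (a point): Green sample jar, same size, 130 mm from the mat's middle along -x. Centre of the jar.
- petri_middle (a point): Loose petri dish, 94 mm wide, 16 mm high, its centre. To be left alone.
- sample_bottle_middle (a point): Loose white bottle with a blue cap, 60 mm wide, 130 mm high, its centre. To be left alone.
- slide_box_middle (a point): Loose grey slide box with a white lid, 92 x 162 x 36 mm, its centre. To be left alone.
- beaker_middle (a point): Loose clear beaker, 72 mm wide, 80 mm high, its centre. To be left alone.
- crank: The loose crank, about 0.25 kg (varies), 123 mm long: orange square hub 34 x 34 x 56 mm high, flat aluminium arm 24 mm wide and 14 mm thick, flush with the hub's underside, and a black knob. It starts lying flat on the table, knob up. Origin: centre of the hub's underside. z: out of the hub on the knob side; x: along the arm to the knob, whose axis is 90 mm away (crank spans x -17 to +106 mm).

How it is judged:
By the outcome, as a careful person would: the job done as asked, in the order asked, and still so for the second after the job is handed in, with the robot touching nothing.
It also fails if it takes over 72 s, if anything falls off the work surface, if the arm or the gripper's body presses on something with over 40 N, if the wrist force passes 120 N, or if a joint passes its speed limit or range.

## Working session

There is one attempt and no reset: what is moved stays moved. The work goes in short steps, Python scripts to look and compute and a tool call to move; the robot and the scene stay as the last step left them, time stands still between calls to the robot, and variables do not carry over. Pictures are saved under pics/ and viewed, and the job is handed in when it is done.

Besides the shell and the picture viewer there is one more tool, called after "Request:" as name(argument=value, ...), one argument or row to a line, values as JSON. servo_tool: Moves the arm, as the interface text tells. Its arguments: {"type":"object","properties":{"plan":{"type":"array"},"squeeze":{"type":"number"}},"required":["plan"]}

```bash
ls; mkdir -p pics
python3 - <<'E'
from workcell import *
import cv2,numpy as np
s=state();print(s)
for n in ["scene","top","wrist"]:
    f=grab_frame(n)
    cv2.imwrite(f"pics/{n}0.png",f["color"][:,:,::-1])
    np.savez(f"{n}0.npz",**f)
    print(n,{k:v for k,v in f.items() if k not in("color","range_z")})
E
```

```text
pics
{'time_s': 0.0, 'qpos': array([ 7.05300464e+01,  1.83514954e+01,  8.97069920e+01,  8.53325140e-04,
        7.20433716e+01, -1.14579664e+00]), 'qvel': array([ 0.06281874,  0.02794478, -0.10616741,  0.02410544, -0.05118429,
        0.01609653]), 'effort': array([ 1.92914937e-03, -4.12455404e+01, -2.31971812e+01,  7.31607503e-02,
        4.55053768e-02, -1.35281311e-04]), 'ee_pos': array([180.57862807, 545.30734624, 178.11782618]), 'ee_rot': array([-1.79898178e+02, -2.84796101e-03,  1.61675577e+02]), 'force': array([ 0.52916121,  0.1322057 , -0.54200081]), 'torque': array([-0.04182093,  0.04760334,  0.0199353 ]), 'gripper_width': 91.29323639810825}
scene {'fx': 463.0086855334223, 'fy': 463.0086855334223, 'cx': 316.56326933340495, 'cy': 206.79449569972667, 'rvec': array([ 0.86841122,  2.40287569, -1.19932365]), 'tvec': array([ 411.89369384, -100.16835544, 1931.21975125])}
top {'fx': 458.0373734085264, 'fy': 458.0373734085264, 'cx': 318.92128230972355, 'cy': 195.21633690306507, 'rvec': array([ 2.09732023, -2.13933036,  0.21080518]), 'tvec': array([ -15.51121086,  536.52733161, 1646.12835559])}
wrist {'fx': 276.827170115359, 'fy': 276.827170115359, 'cx': 326.6432279471244, 'cy': 201.90831952274792, 'tool_from_camera': array([[-2.33419438e-04, -9.62426745e-01, -2.71541354e-01,
         7.67147313e+01],
       [ 9.99999363e-01,  7.51702161e-05, -1.12603518e-03,
         4.79752206e-01],
       [ 1.10413819e-03, -2.71541444e-01,  9.62426114e-01,
        -2.06230057e+02],
       [ 0.00000000e+00,  0.00000000e+00,  0.00000000e+00,
         1.00000000e+00]])}
```

View pics/scene0.png

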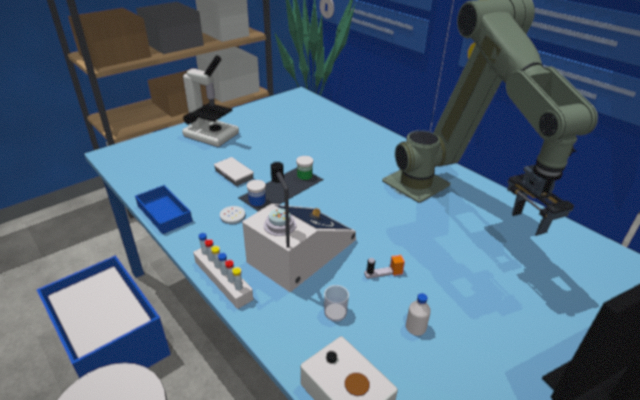

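View pics/top0.png

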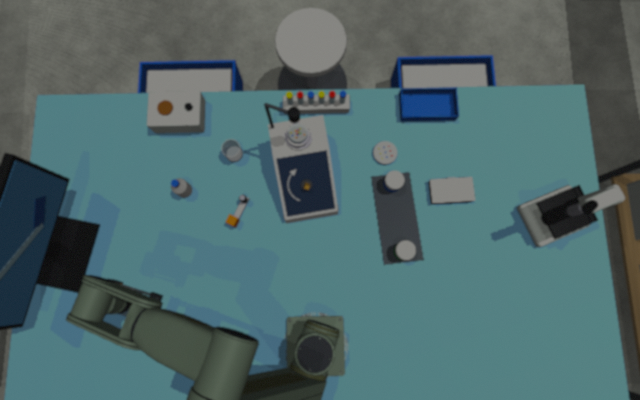

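View pics/wrist0.png

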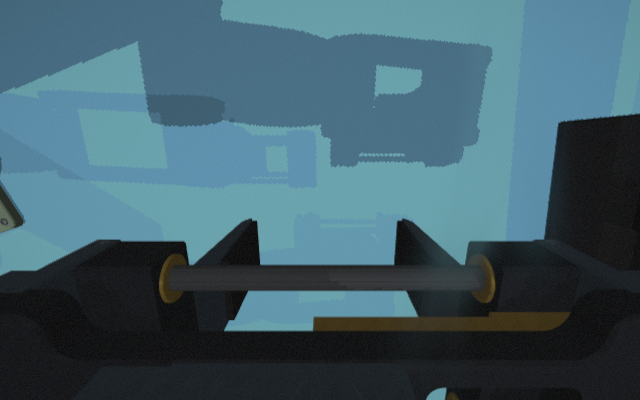

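```bash
cat > h.py <<'E'
import numpy as np,cv2
from scipy.spatial.transform import Rotation as R
def cloud(f,T=None):
    z=f["range_z"].astype(float);v,u=np.mgrid[:z.shape[0],:z.shape[1]]
    p=np.stack([(u-f["cx"])/f["fx"]*z,(v-f["cy"])/f["fy"]*z,z],-1)
    if T is None:
        Rm=R.from_rotvec(f["rvec"]).as_matrix();w=(p-f["tvec"])@Rm
    else: w=p@T[:3,:3].T+T[:3,3]
    w[z<=0]=np.nan
    return w
def toolT(s):
    T=np.eye(4);T[:3,:3]=R.from_euler('xyz',s["ee_rot"],degrees=True).as_matrix();T[:3,3]=s["ee_pos"];return T
def proj(f,pts):
    return cv2.projectPoints(np.asarray(pts,float),np.array(f["rvec"]),np.array(f["tvec"]),np.array([[f["fx"],0,f["cx"]],[0,f["fy"],f["cy"]],[0,0,1.]]),None)[0][:,0]
E
python3 - <<'E'
from h import *
f=dict(np.load("top0.npz"))
w=cloud(f);c=f["color"].astype(int)
r,g,b=c[...,0],c[...,1],c[...,2]
for n,(u,v) in dict(base=(315,350),hub=(233,222),knob=(244,199),shaft=(307,186),blue=(395,180),green=(404,250),petri=(385,152),bottle=(180,187),box=(452,190),beaker=(233,151),plat=(298,138),mat=(398,218)).items(): print(n,w[v,u].round(1))
m=(r>150)&(g<130)&(b<80);ys,xs=np.nonzero(m)
sel=m.copy();sel[:,:220]=0;sel[:,250:]=0
p=w[sel];print("orange",p.shape,np.median(p,0),p.min(0),p.max(0))
im=f["color"][85:275,160:460,::-1]
cv2.imwrite("pics/topc.png",cv2.resize(im,None,fx=2.66,fy=2.66,interpolation=cv2.INTER_CUBIC))
# panel fit
P=w[125:225,265:345].reshape(-1,3);P=P[(P[:,2]>30)]
print(P[:,2].max())
E
```

```text
base [  8.2  -3.5 209.6]
hub [442.4 291.1  51.8]
knob [525.4 250.   62.9]
shaft [551.9  15.5 143.7]
blue [ 583.  -307.3   76.2]
green [ 325.3 -324.5   84.1]
petri [ 709.  -285.1   15. ]
bottle [567.  476.  100.2]
box [ 549.6 -526.3   35.8]
beaker [729.  305.3   1.2]
plat [706.1  42.3 213.3]
mat [ 452.4 -323.8    2.1]
  return _methods._mean(a, axis=axis, dtype=dtype,
  ret = um.true_divide(
Traceback (most recent call last):
ValueError: zero-size array to reduction operation minimum which has no identity
```

Run:
```python
from h import *
f=dict(np.load("top0.npz"))
w=cloud(f);c=f["color"].astype(int)
im=f["color"][85:275,160:460,::-1]
cv2.imwrite("pics/topc.png",cv2.resize(im,None,fx=2.66,fy=2.66,interpolation=cv2.INTER_CUBIC))
# panel fit
P=w[150:222,272:340].reshape(-1,3);P=P[(P[:,2]>45)&(P[:,2]<170)]
best=None
rng=np.random.default_rng(0)
for i in range(500):
    a=P[rng.choice(len(P),3,False)];n=np.cross(a[1]-a[0],a[2]-a[0]);n/=np.linalg.norm(n)+1e-9
    k=abs((P-a[0])@n)<2
    if best is None or k.sum()>best.sum(): best=k
Q=P[best];m=Q.mean(0);n=np.linalg.svd(Q-m)[2][2];n*=np.sign(n[2])
print("panel n",n,"tilt",np.degrees(np.arccos(n[2])),"az",np.degrees(np.arctan2(-n[1],-n[0])),m,best.sum(),len(P))
# height 110 points on panel
k=abs(Q[:,2]-110)<4;print("x-y at h110",Q[k].mean(0),Q[k][:,1].min(),Q[k][:,1].max())
# things sticking out of panel
d=(P-m)@n;O=P[(d>12)&(d<60)];print("protruding",len(O),np.c_[O,((O-m)@n)].round(1)[:60])
# hub: height>45 z<60 region
for nm,(v0,v1,u0,u1,z0,z1) in dict(hub=(210,235,222,245,44,60),knob=(188,210,235,255,60,72),arm=(190,230,225,255,10,20),blue=(160,200,380,412,70,88),green=(230,275,380,420,70,88)).items():
    q=w[v0:v1,u0:u1].reshape(-1,3);q=q[(q[:,2]>z0)&(q[:,2]<z1)];print(nm,len(q),q.mean(0),q.min(0),q.max(0))
g=c.sum(-1);mm=(g<230)&(abs(w[...,2]-3)<6);mm[:,:365]=0;mm[:,430:]=0;mm[:165]=0;mm[270:]=0
q=w[mm][:,:2];rr=cv2.minAreaRect(q.astype(np.float32));print("mat",rr,len(q))
```

```text
panel n [-0.51910191 -0.07433385  0.85147383] tilt 31.62766495144582 az 8.149185828880851 [566.80763492  20.59777305 110.1353062 ] 1335 3412
x-y at h110 [567.14067547  18.67917568 110.03225809] -77.7731170017094 117.33541256777099
protruding 52 [[589.6 -56.  132.   12.4]
 [576.1  26.  134.3  15.4]
 [576.6  22.5 131.7  13.2]
 [576.7  15.5 130.9  12.9]
 [573.4  22.7 129.7  13.1]
 [572.8  15.5 131.7  15.7]
 [570.   33.4 129.7  14.1]
 [570.5   8.5 125.4  12. ]
 [566.4  37.  129.5  15.4]
 [566.7  33.5 127.9  14.2]
 [566.6  29.9 128.3  14.9]
 [565.   22.6 134.6  21.7]
 [566.7  19.3 126.8  14.3]
 [566.8   8.6 125.3  13.8]
 [563.7  30.1 124.7  13.3]
 [562.8  26.4 128.5  17.3]
 [561.   22.6 136.2  25.1]
 [560.8  19.1 136.6  25.8]
 [561.3  15.6 134.4  23.9]
 [562.   12.1 131.   20.9]
 [557.6  26.2 135.3  25.8]
 [557.5  22.7 135.6  26.3]
 [555.5  18.9 144.2  35. ]
 [558.3  15.7 131.2  22.7]
 [555.4  11.9 143.9  35.3]
 [557.4   8.5 134.7  26.7]
 [559.8   5.2 123.8  16.5]
 [556.9  30.2 122.5  15. ]
 [554.   26.3 135.6  27.9]
 [552.   22.5 144.1  36.5]
 [552.8  19.1 140.   32.8]
 [551.9  15.5 143.
[... 632 characters left out ...]
72627] [472.2740301  319.58132846  59.9879255 ]
knob 29 [530.28354058 257.53427111  66.64926124] [521.36121417 245.68725876  61.14600635] [541.1045956  268.42762048  71.55194749]
arm 90 [493.61316907 273.73216107  14.96594102] [432.24952303 220.49738494  10.14508199] [566.63718228 298.96797963  19.77129399]
blue 273 [ 583.24046359 -302.86116484   80.67297731] [ 548.73512629 -336.8586799    70.45865805] [ 616.43595937 -269.52501284   87.79262739]
green 292 [ 324.89773525 -328.74409676   80.68357433] [ 293.33381243 -361.97299903   70.42905084] [ 357.81936388 -294.54599418   87.75247701]
mat ((458.2085266113281, -350.17529296875), (335.0513610839844, 213.45790100097656), 5.589798450469971) 2288
```

View pics/topc.png

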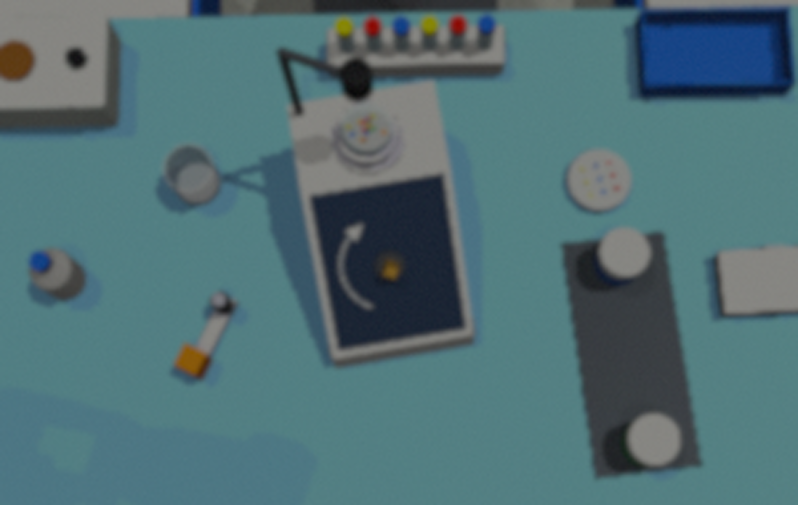

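Request:
servo_tool(
  plan=[
    [[-355, -151, 28, 0, 0, 0.162, 1], [-355, -151, 28, 0, 0, 0.162, 1], [-355, -151, 28, 0, 0, 0.162, 1], [-355, -151, 28, 0, 0, 0.162, 1], [-355, -151, 28, 0, 0, 0.162, 1], [-355, -151, 28, 0, 0, 0.162, 1], [-355, -151, 28, 0, 0, 0.162, 1], [-355, -151, 28, 0, 0, 0.162, 1], [-355, -151, 28, 0, 0, 0.162, 1], [-355, -151, 28, 0, 0, 0.162, 1], [-355, -151, 28, 0, 0, 0.162, 1], [-355, -151, 28, 0, 0, 0.162, 1]],
  ],
)

```text
time_s: 1.35
ee_pos: [469.4, 291.9, 151.1]
ee_rot: [180.0, -0.0, 152.5]
force: [-0.2, -0.8, -0.3]
gripper_width: 91.2
```

```bash
cat > shot.py <<'E'
import sys
from workcell import *
from h import *
n=sys.argv[1]; s=state();f=grab_frame("wrist");T=toolT(s)@f["tool_from_camera"]
f["T"]=T;f["ee_pos"]=s["ee_pos"];f["ee_rot"]=s["ee_rot"]
np.savez(n+".npz",**f);cv2.imwrite(f"pics/{n}.png",f["color"][:,:,::-1])
print(s["time_s"],s["ee_pos"].round(1),s["ee_rot"].round(2),s["qpos"].round(1),s["force"].round(1),s["torque"].round(2),round(s["gripper_width"],1))
E
python3 shot.py w1
```

```text
1.35 [469.4 291.9 151.1] [ 1.7999e+02 -2.0000e-02  1.5250e+02] [ 30.7  17.4  95.1   0.   67.4 -31.8] [-0.2 -0.8 -0.3] [-0.   -0.03 -0.04] 91.2
```

View pics/w1.png

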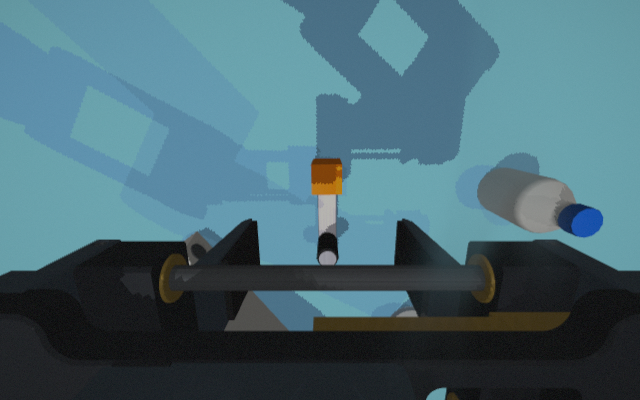

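Run:
```python
from h import *
f=dict(np.load("w1.npz"));w=cloud(f,f["T"]);wt=cloud(f,f["tool_from_camera"])
c=f["color"].astype(int);m=(c[...,0]>110)&(c[...,0]>c[...,2]+60)&(w[...,2]<70);m[:140]=0;m[210:]=0;m[:,:300]=0;m[:,355:]=0
p=w[m];t=wt[m];print(len(p),np.percentile(p[:,2],[5,50,95]))
k=(p[:,2]>52);print(k.sum());print("hub top world",p[k].mean(0),"tool rect",cv2.minAreaRect(t[k][:,:2].astype(np.float32)), t[k].min(0),t[k].max(0))
reg=w[215:275,310:345];rt=wt[215:275,310:345]
kk=(reg[...,2]>61)&(reg[...,2]<72);print("knob",kk.sum(),reg[kk].mean(0),cv2.minEnclosingCircle(rt[kk][:,:2].astype(np.float32)))
kk=(reg[...,2]>9)&(reg[...,2]<19)
w3=w[195:240,310:345];t3=wt[195:240,310:345];kk=(w3[...,2]>9)&(w3[...,2]<19)
print("arm",cv2.minAreaRect(t3[kk][:,:2].astype(np.float32)),w3[kk].mean(0))
v,u=np.nonzero(m);print(u.min(),u.max(),v.min(),v.max())
print("table",np.nanmedian(w[20:60,20:200,2]))
```

```text
913 [54.95640913 56.35878372 57.53430013]
893
hub top world [453.07652953 300.31574487  56.36934549] tool rect ((18.030031204223633, -0.26452064514160156), (32.6480827331543, 33.79043197631836), 88.99584197998047) [  0.87059203 -16.86472814  92.22477428] [34.84681612 16.29415416 97.06848192]
knob 341 [530.54088429 260.71942212  67.81245924] ((-70.4210205078125, 0.9829429388046265), 12.66543960571289)
arm ((-39.88943099975586, -0.2833890914916992), (22.800382614135742, 58.56316375732422), 89.73809051513672) [501.55025679 274.91817659  14.32861643]
311 341 164 194
table 0.5133880220214735
```

Request:
servo_tool(
  plan=[
    [[18, 0, 40, 0, 0, 0, 1], [18, 0, 80, 0, 0, 0, 1], [18, 0, 110, 0, 0, 0, 1], [18, 0, 125, 0, 0, 0, 1], [18, 0, 134, 0, 0, 0, 1], [18, 0, 134, 0, 0, 0, 1], [18, 0, 134, 0, 0, 0, 0], [18, 0, 134, 0, 0, 0, 0], [18, 0, 134, 0, 0, 0, 0], [18, 0, 134, 0, 0, 0, 0], [18, 0, 134, 0, 0, 0, 0], [18, 0, 134, 0, 0, 0, 0], [18, 0, 134, 0, 0, 0, 0], [18, 0, 134, 0, 0, 0, 0], [18, 0, 134, 0, 0, 0, 0]],
  ],
  squeeze=45,
)

```text
time_s: 2.9
ee_pos: [454.4, 299.3, 17.0]
ee_rot: [180.0, -0.0, 152.4]
force: [-0.6, 0.0, 0.1]
gripper_width: 33.1
```

```bash
python3 shot.py w2
```

```text
2.9 [454.4 299.3  17. ] [180.    -0.   152.39] [ 32.2  24.4 106.4   0.   49.2 -30.2] [-0.6  0.   0.1] [-0.05 -0.02 -0.08] 33.1
```

View pics/w2.png

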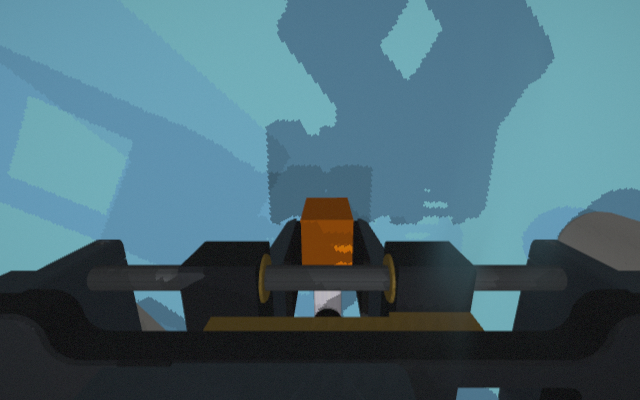

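```bash
cat >> h.py <<'E'
def axes(psi,phi,tilt=32):
    p,f,t=np.radians([psi,phi,tilt])
    z=np.array([np.sin(t)*np.cos(p),np.sin(t)*np.sin(p),-np.cos(t)])
    e=np.array([-np.sin(p),np.cos(p),0]);y=np.cross(z,e)
    x=e*np.cos(f)+y*np.sin(f);return np.c_[x,np.cross(z,x),z]
def delta(s,pos,Rm):
    T=toolT(s);return T[:3,:3].T@(np.asarray(pos)-T[:3,3]), R.from_matrix(T[:3,:3].T@Rm).as_rotvec()
E
python3 - <<'E'
from h import *
from workcell import *
s=state();A=axes(8.1,-25);n=-A[:,2]
S=np.array([569,21,110])+10*n
pos=S+90*n-60*A[:,0]
print(pos);d,r=delta(s,pos,A);print(d.round(1),r.round(3),np.degrees(np.linalg.norm(r)))
E
```

```text
[545.4882373  -37.27265147 208.24202311]
[-236.7 -255.9 -191.3] [-0.435 -0.36   0.498] 43.11657209203044
```

Request:
servo_tool(
  plan=[
    [[0, 0, -20, 0, 0, 0, 0], [0, 0, -60, 0, 0, 0, 0], [0, 0, -105, 0, 0, 0, 0], [0, 0, -150, 0, 0, 0, 0], [0, 0, -190, 0, 0, 0, 0], [-25, -26, -191, -0.043, -0.036, 0.05, 0], [-50, -54, -191, -0.09, -0.075, 0.1, 0], [-75, -82, -191, -0.135, -0.11, 0.15, 0], [-100, -110, -191, -0.18, -0.15, 0.2, 0], [-125, -137, -191, -0.23, -0.19, 0.26, 0], [-150, -164, -191, -0.28, -0.23, 0.31, 0], [-175, -191, -191, -0.32, -0.265, 0.37, 0], [-200, -217, -191, -0.37, -0.3, 0.42, 0], [-220, -238, -191, -0.41, -0.335, 0.46, 0], [-237, -256, -191, -0.435, -0.36, 0.498, 0], [-237, -256, -191, -0.435, -0.36, 0.498, 0], [-237, -256, -191, -0.435, -0.36, 0.498, 0], [-237, -256, -191, -0.435, -0.36, 0.498, 0]],
  ],
)

```text
time_s: 4.75
ee_pos: [545.4, -36.5, 207.7]
ee_rot: [150.5, 12.9, 119.8]
force: [-0.1, -0.4, -1.6]
gripper_width: 32.9
```

```bash
python3 shot.py w3
```

```text
4.75 [545.4 -36.5 207.7] [150.51  12.87 119.76] [-12.3  -0.4 117.1  19.1  34.5 -58.5] [-0.1 -0.4 -1.6] [-0.07  0.64 -0.02] 32.9
```

View pics/w3.png

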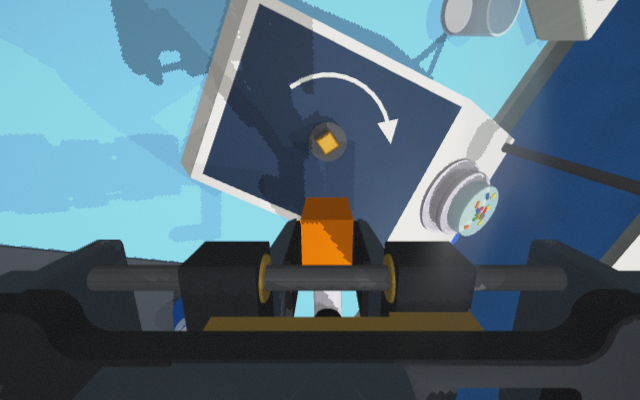

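Run:
```python
from h import *
f=dict(np.load("w3.npz"));w=cloud(f,f["T"])
im=f["color"][110:175,290:365,::-1];cv2.imwrite("pics/w3c.png",cv2.resize(im,None,fx=8,fy=8,interpolation=cv2.INTER_NEAREST))
c=f["color"].astype(int)
# panel plane
mask=np.zeros(c.shape[:2],bool);mask[20:210,190:440]=1
P=w[mask&(c.sum(-1)<300)&np.isfinite(w[...,2])&(w[...,2]>40)&(w[...,2]<180)]
rng=np.random.default_rng(0);best=None
for i in range(500):
    a=P[rng.choice(len(P),3,False)];n=np.cross(a[1]-a[0],a[2]-a[0]);n/=np.linalg.norm(n)+1e-9
    k=abs((P-a[0])@n)<2
    if best is None or k.sum()>best.sum(): best=k
Q=P[best];m=Q.mean(0);n=np.linalg.svd(Q-m,full_matrices=False)[2][2];n*=np.sign(n[2])
print("n",n,"tilt",np.degrees(np.arccos(n[2])),"az",np.degrees(np.arctan2(-n[1],-n[0])),best.sum(),len(P))
d=(w-m)@n
print("height-110 pt offset: plane z check",m)
reg=(slice(120,165),slice(300,350))
wr=w[reg];dr=d[reg];cr=c[reg]
tip=(dr>29)&(dr<40);print("tip",tip.sum(),wr[tip].mean(0),dr[tip].mean())
col=(dr>7)&(dr<13.5);print("collar",col.sum(),wr[col].mean(0),np.median(dr[col]))
tip2=(dr>31);q=wr[tip2];
A=axes(np.degrees(np.arctan2(-n[1],-n[0])),0)
for nm,mk in (("tip",tip),("col",col)):
    q=(wr[mk]-m)@A[:,:2];print(nm,cv2.minAreaRect(q.astype(np.float32)),cv2.minEnclosingCircle(q.astype(np.float32)))
    o=m+A[:,:2]@np.array(cv2.minEnclosingCircle(q.astype(np.float32))[0]);o+=n*0
    print("axis at panel by circle",o,"slid to z=110: ",o)
orng=(cr[...,0]>cr[...,2]+60);v,u=np.nonzero(orng);print("orange px",u.min()+300,u.max()+300,v.min()+120,v.max()+120,cv2.minAreaRect(np.c_[u,v].astype(np.float32)))
np.savez("panel.npz",n=n,m=m)
```

```text
n [-0.52380315 -0.07934206  0.84813625] tilt 31.990467750618624 az 8.613289631771266 29498 30600
height-110 pt offset: plane z check [556.93924265  30.46691517 104.30118901]
tip 327 [552.21407384  19.25691802 138.11808764] 32.04582004063564
collar 811 [564.13577172  21.72138358 118.54463293] 8.980266050586307
tip ((-10.567414283752441, 12.732355117797852), (17.62847328186035, 17.723464965820312), 31.586854934692383) ((-10.34565544128418, 12.374462127685547), 11.847441673278809)
axis at panel by circle [568.8644391   21.80959282 110.85865488] slid to z=110:  [568.8644391   21.80959282 110.85865488]
col ((-10.6680326461792, 13.046453475952148), (38.87504577636719, 39.03065490722656), 65.39020538330078) ((-10.574045181274414, 12.806124687194824), 19.929719924926758)
axis at panel by circle [569.26058576  21.63860338 111.08740119] slid to z=110:  [569.26058576  21.63860338 111.08740119]
orange px 316 338 131 154 ((27.269229888916016, 22.653844833374023), (17.47305679321289, 17.47305679321289), 56.3099365234375)
```

View pics/w3c.png

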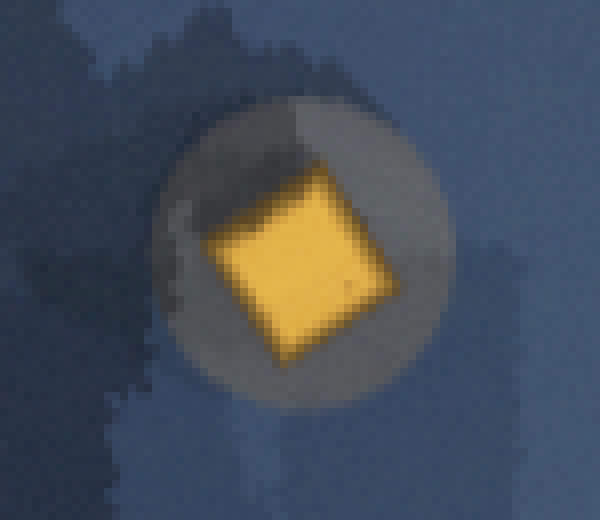

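Run:
```python
from h import *
from workcell import *
s=state();A=axes(8.5,-59);n=-A[:,2]
B=np.array([569.1,21.7,111.])
for h in (85,58):
    pos=B+(h)*n
    d,r=delta(s,pos,A);print(h,pos.round(1),d.round(1),r.round(3),np.degrees(np.linalg.norm(r)))
```

```text
85 [524.6  15.  183.1] [59.3  0.5 13.9] [-0.002  0.001 -0.598] 34.279767720860775
58 [538.7  17.2 160.2] [59.3  0.6 40.9] [-0.002  0.001 -0.598] 34.279767720860775
```

Request:
servo_tool(
  plan=[
    [[20, 0, 4, 0, 0, -0.12, 0], [40, 0, 8, 0, 0, -0.26, 0], [55, 0, 14, 0, 0, -0.4, 0], [59.3, 0.5, 20, 0, 0, -0.52, 0], [59.3, 0.5, 30, -0.002, 0, -0.598, 0], [59.3, 0.5, 38, -0.002, 0, -0.598, 0], [59.3, 0.5, 41, -0.002, 0, -0.598, 0], [59.3, 0.5, 41, -0.002, 0, -0.598, 0], [59.3, 0.5, 41, -0.002, 0, -0.598, 0], [59.3, 0.5, 41, -0.002, 0, -0.598, 0]],
  ],
)

```text
time_s: 5.8
ee_pos: [539.1, 16.0, 160.5]
ee_rot: [162.1, 27.1, 153.0]
force: [-0.6, -0.0, -3.0]
gripper_width: 33.1
```

```bash
cat > sc.py <<'E'
import sys
from workcell import *
from h import *
n=sys.argv[1];u,v,hw,hh,k=map(int,sys.argv[3:8]);f=grab_frame(sys.argv[2]);np.savez(n+".npz",**f)
cv2.imwrite(f"pics/{n}.png",cv2.resize(f["color"][v-hh:v+hh,u-hw:u+hw,::-1],None,fx=k,fy=k,interpolation=cv2.INTER_CUBIC))
E
python3 shot.py w4; python3 sc.py s4 scene 310 220 70 60 5
python3 - <<'E'
from workcell import *
for i in range(3): s=state();print(s["ee_pos"],s["ee_rot"])
E
```

```text
5.8 [539.1  16.  160.5] [162.12  27.14 152.99] [ -4.    1.5 123.1  15.6  24.7 -83.7] [-0.6 -0.  -3. ] [-0.1   0.67 -0.01] 33.1
[539.09671934  15.99000434 160.52623981] [162.12291343  27.14822073 152.99889628]
[539.09671934  15.99000434 160.52623981] [162.12291343  27.14822073 152.99889628]
[539.09671934  15.99000434 160.52623981] [162.12291343  27.14822073 152.99889628]
```

View pics/w4.png

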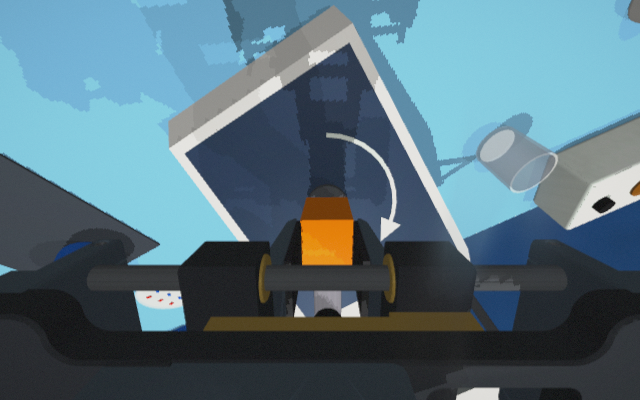

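View pics/s4.png

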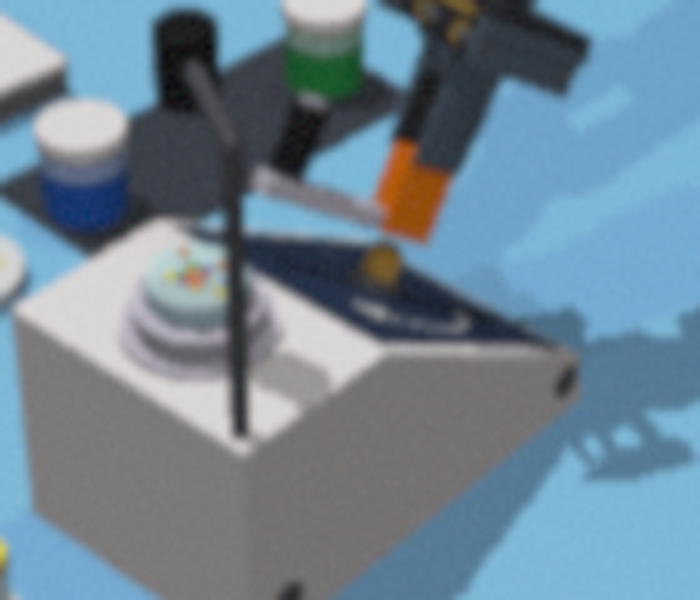

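Run:
```python
from h import *
from workcell import *
s=state();A=axes(8.5,-59);n=-A[:,2]
B=np.array([569.1,21.7,111.])
for h in (58,27):
    pos=B+(h)*n
    d,r=delta(s,pos,A);print(h,pos.round(1),d.round(1),r.round(4))
f=dict(np.load("s4.npz"))
T=toolT(s)
pts=proj(f,[B+10*n,B+34*n,T[:3,3]+17*T[:3,2],T[:3,3]]);print((pts-[240,160])*5)
```

```text
58 [538.7  17.2 160.2] [0.9 0.8 0.2] [-0.0008  0.0031 -0.002 ]
27 [554.9  19.6 133.9] [ 1.   0.9 31.2] [-0.0008  0.0031 -0.002 ]
[[376.09887401 273.47514793]
 [389.02800718 240.79022862]
 [391.16683475 230.20223976]
 [400.45512105 206.92617109]]
```

```bash
cat > ov.py <<'E'
import sys
from h import *
from workcell import *
def run(n,out,T,u0,v0,k,zu,B,n_,ang):
    f=dict(np.load(n+".npz"));im=cv2.imread("pics/%s.png"%n)
    def draw(P,E,col):
        p=((proj(f,P)-[u0,v0])*k).astype(int)
        for a,b in E: cv2.line(im,tuple(map(int,p[a])),tuple(map(int,p[b])),col,1)
    E=[(0,1),(1,3),(3,2),(2,0),(4,5),(5,7),(7,6),(6,4),(0,4),(1,5),(2,6),(3,7)]
    h=[T[:3,3]+T[:3,:3]@np.array([x,y,zu-z]) for z in(0,56) for x in(-17,17) for y in(-17,17)]
    draw(h,E,(0,255,0))
    kn=[T[:3,3]+T[:3,:3]@np.array([-90,0,zu-z]) for z in(16,66)];draw(kn,[(0,1)],(0,255,0))
    A=axes(8.5,ang)
    q=[B+n_*(10+z)+A[:,0]*x+A[:,1]*y for z in(0,24) for x in(-9,9) for y in(-9,9)];draw(q,E,(255,0,255))
    cv2.imwrite("pics/%s.png"%out,im)
if __name__=="__main__":
    s=state();A=axes(8.5,-59)
    run("s4","s4o",toolT(s),240,160,5,17,np.array([569.1,21.7,111.]),-A[:,2],-59)
E
python3 ov.py
```

```text
(no output)
```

View pics/s4o.png

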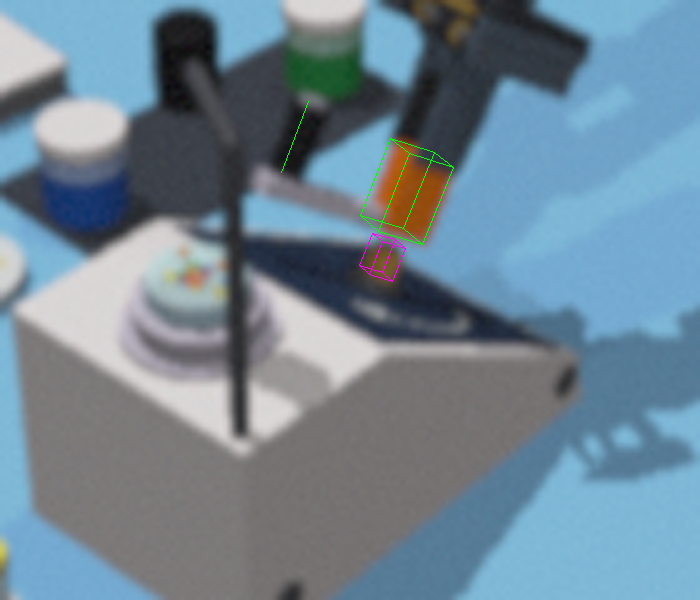

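Run:
```python
from h import *
for nm in("w2","w4"):
    f=dict(np.load(nm+".npz"));t=cloud(f,f["tool_from_camera"]);c=f["color"].astype(int)
    for v in (200,208,214,219,222,228,235,245,255): print(nm,v,t[v,[308,318,327,336,346]].round(1).tolist())
f=dict(np.load("w4.npz"));w=cloud(f,f["T"]);t=cloud(f,f["tool_from_camera"])
n=np.load("panel.npz")["n"];m=np.load("panel.npz")["m"]
P=w[140:185,220:320].reshape(-1,3);P=P[np.isfinite(P[:,2])];d=(P-m)@n;print("panel resid",np.percentile(d,[10,50,90]))
im=f["color"][170:270,285:370,::-1];cv2.imwrite("pics/w4c.png",cv2.resize(im,None,fx=6,fy=6,interpolation=cv2.INTER_NEAREST))
r=(slice(180,202),slice(300,352));d=(w[r]-m)@n;k=(d>6)&(d<13)
q=t[r][k];print(len(q),q.min(0),q.max(0),q.mean(0))
```

```text
w2 200 [[18.6, -14.6, 5.4], [18.2, -6.7, 6.9], [18.3, 0.5, 6.4], [18.6, 7.7, 5.6], [18.8, 15.5, 4.8]]
w2 208 [[18.4, -13.2, -15.5], [18.5, -6.0, -16.0], [18.5, 0.5, -15.9], [18.5, 7.0, -16.0], [18.6, 14.1, -16.4]]
w2 214 [[18.5, -12.3, -29.6], [18.2, -5.6, -28.6], [18.3, 0.5, -28.9], [18.5, 6.5, -29.6], [18.1, 13.3, -28.4]]
w2 219 [[18.2, -11.6, -38.9], [18.2, -5.3, -38.9], [18.2, 0.5, -38.9], [18.5, 6.2, -39.7], [18.3, 12.6, -39.1]]
w2 222 [[16.3, -11.6, -39.4], [16.3, -5.3, -39.2], [16.7, 0.5, -40.5], [16.0, 6.3, -38.4], [16.5, 12.6, -39.9]]
w2 228 [[12.6, -11.7, -40.4], [12.2, -5.3, -39.3], [12.4, 0.5, -39.7], [12.3, 6.3, -39.5], [11.9, 12.8, -38.5]]
w2 235 [[7.1, -11.9, -38.8], [7.5, -5.3, -39.7], [7.3, 0.5, -39.1], [7.6, 6.3, -39.9], [7.4, 12.8, -39.3]]
w2 245 [[0.5, -11.9, -39.6], [-0.2, -5.4, -38.2], [0.6, 0.5, -40.0], [0.5, 6.4, -39.8], [0.2, 13.0, -39.1]]
w2 255 [[-6.4, -12.0, -40.3], [-6.8, -5.5, -39.5], [-6.8, 0.5, -39.5], [-7.4, 6.5, -38.3], [-7.0, 13.1, -39.1]]
w4 200 [[18.5, -14.4, 5.1], [18.5, -6.4, 5.1], [18.7, 0.7, 4.3], [18.2, 7.8, 6.1], [18.4, 15.7, 5.4]]
w4 208 [[
[... 350 characters left out ...]
39.8], [16.5, -5.0, -40.3], [16.1, 0.7, -39.2], [16.0, 6.4, -38.8], [16.1, 12.8, -39.2]]
w4 228 [[11.7, -11.6, -38.3], [11.9, -5.1, -39.0], [12.2, 0.7, -39.6], [12.3, 6.4, -40.1], [11.8, 12.9, -38.6]]
w4 235 [[7.4, -11.6, -39.8], [7.5, -5.1, -40.1], [6.7, 0.7, -38.1], [7.5, 6.5, -39.9], [7.4, 13.0, -39.9]]
w4 245 [[0.1, -11.8, -39.3], [0.2, -5.2, -39.4], [-0.2, 0.7, -38.4], [-0.1, 6.6, -38.7], [-0.3, 13.2, -38.3]]
w4 255 [[-7.0, -11.9, -39.4], [-6.9, -5.3, -39.6], [-6.8, 0.7, -39.8], [-7.3, 6.7, -38.7], [-7.4, 13.3, -38.6]]
panel resid [-0.88208787  0.00501759  0.90006467]
324 [ 10.17524621 -16.44919044  47.35129744] [21.03420647 18.02075918 52.09201802] [14.67037227  0.54576151 49.29261445]
```

View pics/w4c.png

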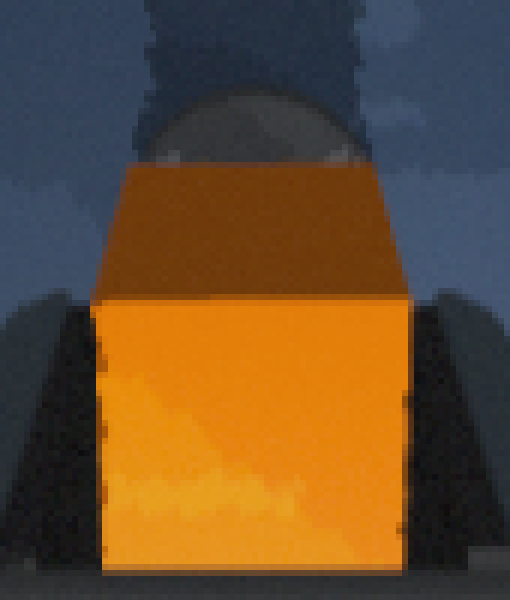

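Request:
servo_tool(
  plan=[
    [[-0.4, 0.3, 3, 0, 0.003, 0, 0], [-0.4, 0.3, 6, 0, 0.003, 0, 0], [-0.4, 0.3, 9, 0, 0.003, 0, 0], [-0.4, 0.3, 11, 0, 0.003, 0, 0], [-0.4, 0.3, 13, 0, 0.003, 0, 0], [-0.4, 0.3, 13, 0, 0.003, 0, 0]],
  ],
)

```text
time_s: 6.5
ee_pos: [546.2, 17.3, 149.0]
ee_rot: [162.2, 26.9, 153.1]
force: [-0.5, 0.4, -2.0]
gripper_width: 33.4
```

Request:
servo_tool(
  plan=[
    [[0, 0, 3, 0, 0, 0, 0], [0, 0, 6, 0, 0, 0, 0], [0, 0, 9, 0, 0, 0, 0], [0, 0, 12, 0, 0, 0, 0], [0, 0, 14, 0, 0, 0, 0], [0, 0, 14, 0, 0, 0, 0]],
  ],
)

```text
time_s: 7.1
ee_pos: [553.5, 18.4, 137.1]
ee_rot: [162.2, 26.9, 153.1]
force: [0.0, 0.2, -1.6]
gripper_width: 33.2
```

Request:
servo_tool(
  plan=[
    [[0, 0, 1.5, 0, 0, 0, 0], [0, 0, 3, 0, 0, 0, 0], [0, 0, 4, 0, 0, 0, 0], [0, 0, 4, 0, 0, 0, 0]],
  ],
)

```text
time_s: 7.5
ee_pos: [555.7, 18.7, 134.0]
ee_rot: [162.2, 26.9, 153.1]
force: [-0.5, 0.7, -2.1]
gripper_width: 33.2
```

Request:
servo_tool(
  plan=[
    [[0, 0, 0.5, 0, 0, 0, 0], [0, 0, 1, 0, 0, 0, 0], [0, 0, 1.3, 0, 0, 0, 0], [0, 0, 1.3, 0, 0, 0, 0]],
  ],
)

```text
time_s: 7.9
ee_pos: [556.3, 18.7, 133.2]
ee_rot: [162.2, 27.0, 153.1]
force: [-2.0, -0.5, 0.4]
gripper_width: 33.2
```

```bash
python3 shot.py w5; python3 sc.py s5 scene 310 220 70 60 5
python3 - <<'E'
from h import *
f=dict(np.load("w5.npz"));t=cloud(f,f["tool_from_camera"])
w=cloud(f,f["T"]);p=np.load("panel.npz");k=w[225:258,308:346].reshape(-1,3);print("hubtop d",np.median((k-p["m"])@p["n"]), "tool z",np.median(t[225:258,308:346,2]))
E
```

```text
7.9 [556.3  18.7 133.2] [162.16  26.96 153.09] [ -3.4   5.2 123.8  18.1  20.5 -86. ] [-2.  -0.5  0.4] [ 0.02  0.74 -0.02] 33.2
hubtop d nan tool z nan
```

View pics/s5.png

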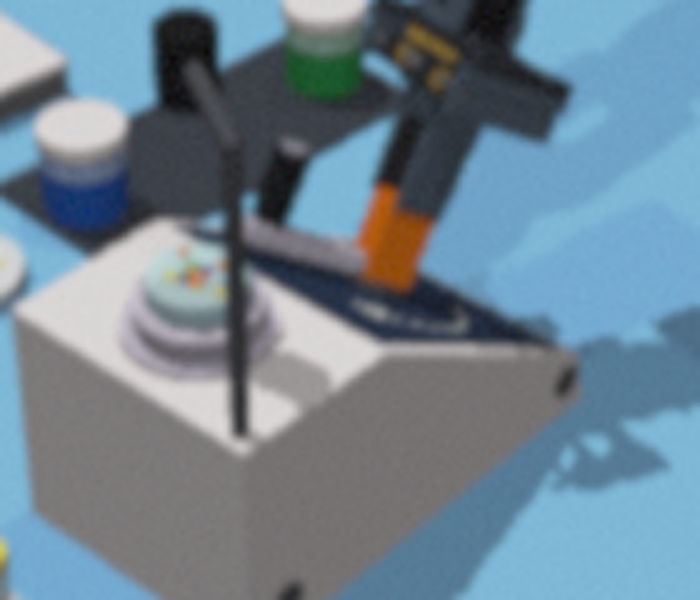

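Request:
servo_tool(
  plan=[
    [[0, 0, 0.6, 0, 0, 0, 0], [0.1, -0.1, 0.6, 0, 0, 0.08, 0], [0.1, -0.2, 0.6, 0, 0, 0.16, 0], [0.2, -0.3, 0.6, 0, 0, 0.24, 0], [0.2, -0.4, 0.6, 0, 0, 0.32, 0], [0.3, -0.5, 0.6, 0, 0, 0.4, 0], [0.4, -0.6, 0.6, 0, 0, 0.5, 0], [0.4, -0.6, 0.6, 0, 0, 0.5, 0]],
  ],
  squeeze=50,
)

```text
time_s: 8.8
ee_pos: [556.5, 18.2, 133.1]
ee_rot: [151.6, 15.5, 124.7]
force: [-5.6, -2.0, 4.8]
gripper_width: 33.1
```

```bash
cat > st.py <<'E'
from workcell import *
from h import *
s=state();T=toolT(s);p=np.load("panel.npz")
n=p["n"]
# in-plane roll phi
A=axes(8.5,0);x=T[:3,0];print("phi",np.degrees(np.arctan2(x@A[:,1],x@A[:,0])).round(1),"d",((T[:3,3]-p["m"])@n).round(2),"F tool",(T[:3,:3].T@s["force"]).round(1),"M tool",(T[:3,:3].T@s["torque"]).round(2),"q",s["qpos"].round(1),s["time_s"],s["gripper_width"].round(1))
E
python3 st.py
```

```text
Traceback (most recent call last):
  File "st.py", line 6, in <module>
    A=axes(8.5,0);x=T[:3,0];print("phi",np.degrees(np.arctan2(x@A[:,1],x@A[:,0])).round(1),"d",((T[:3,3]-p["m"])@n).round(2),"F tool",(T[:3,:3].T@s["force"]).round(1),"M tool",(T[:3,:3].T@s["torque"]).round(2),"q",s["qpos"].round(1),s["time_s"],s["gripper_width"].round(1))
                                                                                                                                                                                                                                                     ^^^^^^^^^^^^^^^^^^^^^^^^
AttributeError: 'float' object has no attribute 'round'
```

```bash
sed -i 's/,s\["gripper_width"\].round(1))/,round(s["gripper_width"],1))/' st.py; python3 st.py; python3 shot.py w6; python3 sc.py s6 scene 310 220 70 60 5
```

```text
phi -30.2 d 25.65 F tool [ 0.2 -2.7 -7.2] M tool [ 0.7   0.25 -0.01] q [ -3.5   5.2 123.8  18.2  20.4 -57.6] 8.8 33.1
8.8 [556.5  18.2 133.1] [151.61  15.53 124.74] [ -3.5   5.2 123.8  18.2  20.4 -57.6] [-5.6 -2.   4.8] [-0.23  0.71 -0.07] 33.1
```

View pics/s6.png

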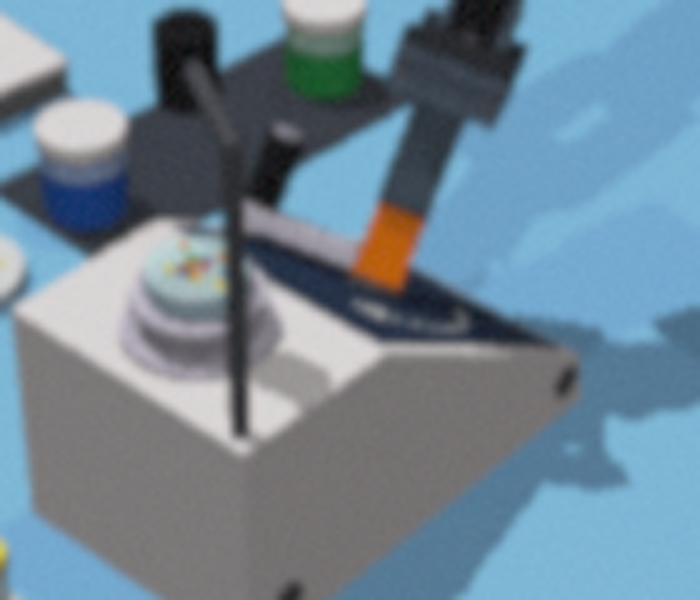

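```bash
cat > plat.py <<'E'
from workcell import *
from h import *
f=grab_frame("scene");g=dict(np.load("s4.npz"))
# track platform/specimen appearance by vertical shift via phase matching; and by depth cloud
for nm,ff in(("s4",g),("now",f)):
    w=cloud(ff);r=w[195:260,255:300].reshape(-1,3)
    k=(np.hypot(r[:,0]-706,r[:,1]-42)<36)&(r[:,2]>165);print(nm,k.sum(),np.percentile(r[k][:,2],[50,80,90,97]).round(1))
E
python3 plat.py
```

```text
s4 164 [215.9 218.  219.2 220.5]
now 160 [221.7 224.2 225.1 226.2]
```

Request:
servo_tool(
  plan=[
    [[0.1, -0.1, -0.2, 0, 0, 0.1, 0], [0.1, -0.3, -0.2, 0, 0, 0.2, 0], [0.2, -0.4, -0.2, 0, 0, 0.3, 0], [0.3, -0.5, -0.2, 0, 0, 0.4, 0], [0.4, -0.6, -0.2, 0, 0, 0.5, 0], [0.5, -0.7, -0.2, 0, 0, 0.6, 0], [0.6, -0.8, -0.2, 0, 0, 0.7, 0], [0.7, -0.9, -0.2, 0, 0, 0.8, 0], [0.9, -1, -0.2, 0, 0, 0.9, 0], [1, -1, -0.2, 0, 0, 1, 0], [1.1, -1, -0.2, 0, 0, 1.1, 0], [1.3, -1, -0.2, 0, 0, 1.2, 0], [1.4, -1, -0.2, 0, 0, 1.3, 0], [1.6, -1, -0.2, 0, 0, 1.4, 0], [1.7, -1, -0.2, 0, 0, 1.5, 0], [1.8, -1, -0.2, 0, 0, 1.6, 0], [1.8, -1, -0.2, 0, 0, 1.6, 0]],
  ],
)

```text
time_s: 10.65
ee_pos: [555.2, 18.6, 132.4]
ee_rot: [163.2, -27.8, 41.2]
force: [-2.3, -4.1, 3.2]
gripper_width: 33.1
```

```bash
python3 st.py; python3 plat.py;python3 sc.py s7 scene 310 220 70 60 5
```

```text
phi 61.4 d 25.7 F tool [-2.4  2.9 -4.3] M tool [-0.16 -1.04 -0.01] q [ -3.4   5.2 124.1  18.2  20.2  34.2] 10.65 33.1
s4 164 [215.9 218.  219.2 220.5]
now 268 [201.8 254.8 256.1 257.4]
```

View pics/s7.png

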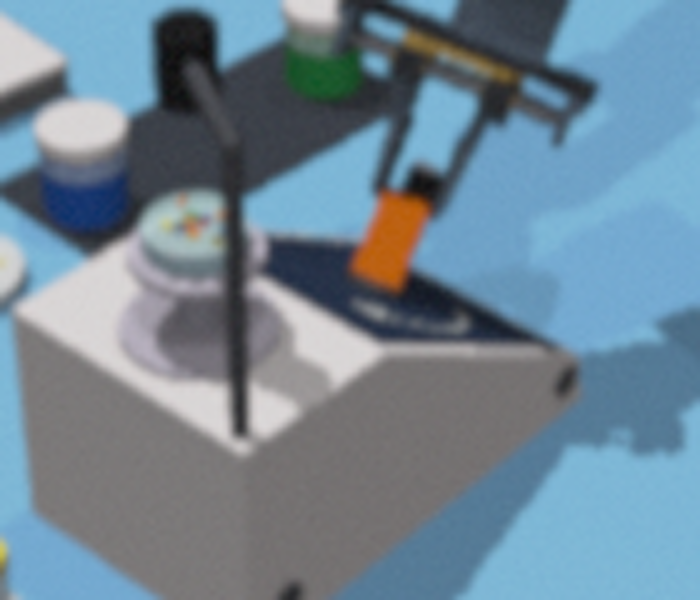

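Request:
servo_tool(
  plan=[
    [[0.1, -0.1, 0, 0, 0, 0.08, 0], [0.1, -0.2, 0, 0, 0, 0.16, 0], [0.2, -0.3, 0, 0, 0, 0.24, 0], [0.2, -0.4, 0, 0, 0, 0.32, 0], [0.3, -0.5, 0, 0, 0, 0.4, 0], [0.3, -0.5, 0, 0, 0, 0.4, 0]],
  ],
)

```text
time_s: 11.35
ee_pos: [555.1, 19.0, 132.4]
ee_rot: [176.3, -31.9, 15.2]
force: [-3.6, -5.3, 4.2]
gripper_width: 33.1
```

```bash
sed -i '$a print("effort",s["effort"].round(3))' st.py; python3 st.py; python3 plat.py
```

```text
phi 84.3 d 25.7 F tool [-1.9  4.6 -5.8] M tool [-0.72 -1.04 -0.07] q [ -3.3   5.2 124.1  18.   20.1  57.3] 11.35 33.1
effort [  2.535 -23.964 -21.255   1.007  -2.129   0.366]
s4 164 [215.9 218.  219.2 220.5]
now 286 [205.5 262.7 264.1 265.5]
```

Request:
servo_tool(
  plan=[
    [[0.1, -0.1, 0, 0, 0, 0.07, 0], [0.1, -0.2, 0, 0, 0, 0.14, 0], [0.2, -0.3, 0, 0, 0, 0.2, 0], [0.2, -0.3, 0, 0, 0, 0.2, 0]],
  ],
)

```text
time_s: 11.8
ee_pos: [555.0, 19.1, 132.4]
ee_rot: [-176.7, -31.9, 2.0]
force: [-4.3, -5.7, 2.9]
gripper_width: 32.7
```

```bash
python3 st.py; python3 plat.py
```

```text
phi 95.5 d 25.71 F tool [-2.3  5.3 -5.2] M tool [-1.02 -0.96 -0.74] q [ -3.3   5.1 124.1  17.8  20.1  68.7] 11.8 32.7
effort [  2.185 -23.836 -21.343   1.71   -2.179   0.974]
s4 164 [215.9 218.  219.2 220.5]
now 291 [205.7 265.9 267.2 268.2]
```

Request:
servo_tool(
  plan=[
    [[0, -0.1, 0, 0, 0, 0.04, 0], [0.1, -0.1, 0, 0, 0, 0.07, 0], [0.1, -0.1, 0, 0, 0, 0.07, 0]],
  ],
)

```text
time_s: 12.15
ee_pos: [555.0, 19.2, 132.4]
ee_rot: [-174.4, -31.6, -2.4]
force: [-3.0, -5.1, 4.3]
gripper_width: 33.3
```

```bash
python3 st.py; python3 plat.py
```

```text
phi 99.2 d 25.73 F tool [-0.2  4.7 -5.6] M tool [-1.06 -0.83 -1.68] q [ -3.2   5.1 124.1  17.7  20.2  72.6] 12.15 33.3
effort [  1.104 -23.77  -21.292   2.587  -2.248   1.852]
s4 164 [215.9 218.  219.2 220.5]
now 281 [207.2 265.8 267.1 268.9]
```

Request:
servo_tool(
  plan=[
    [[-0.1, 0.1, 0, 0, 0, -0.08, 0], [-0.1, 0.2, 0, 0, 0, -0.16, 0], [-0.2, 0.3, 0, 0, 0, -0.23, 0], [-0.2, 0.3, 0, 0, 0, -0.23, 0]],
  ],
)

```text
time_s: 12.6
ee_pos: [555.3, 19.6, 132.6]
ee_rot: [177.8, -32.0, 12.5]
force: [-2.9, -1.3, 3.9]
gripper_width: 33.0
```

```bash
python3 st.py; python3 plat.py
```

```text
phi 86.6 d 25.69 F tool [-0.6  0.8 -4.9] M tool [-0.27 -0.63 -0.08] q [ -3.3   5.2 124.1  18.1  20.1  59.6] 12.6 33.0
effort [  1.009 -23.448 -20.478   0.663  -2.109  -0.243]
s4 164 [215.9 218.  219.2 220.5]
now 285 [210.  266.  267.  268.4]
```

Request:
servo_tool(
  plan=[
    [[0, 0, -4, 0, 0, 0, 0], [0, 0, -9, 0, 0, 0, 0], [0, 0, -14, 0, 0, 0, 0], [0, 0, -20, 0, 0, 0, 0], [0, 0, -28, 0, 0, 0, 0], [0, 0, -40, 0, 0, 0, 0], [0, 0, -60, 0, 0, 0, 0], [0, 0, -80, 0, 0, 0, 0], [0, 0, -90, 0, 0, 0, 0], [0, 0, -90, 0, 0, 0, 0]],
  ],
)

```text
time_s: 13.65
ee_pos: [507.3, 12.9, 209.8]
ee_rot: [177.8, -32.1, 12.5]
force: [1.0, 0.0, -3.0]
gripper_width: 33.1
```

```bash
python3 st.py; python3 plat.py; python3 shot.py w8; python3 sc.py s8 scene 310 220 140 120 3
python3 - <<'E'
from h import *
f=dict(np.load("w8.npz"));t=cloud(f,f["tool_from_camera"])
for v in (208,214,219,228,245,255): print(v,t[v,[308,318,327,336,346]].round(1).tolist())
E
```

```text
phi 86.6 d 116.86 F tool [-0.8  0.1  3.1] M tool [ 0.02 -0.63  0.  ] q [ -5.   -4.9 121.1  13.   33.1  64.1] 13.65 33.1
effort [-2.2000e-02 -2.1061e+01 -2.5118e+01  5.6900e-01 -2.3050e+00  4.3000e-02]
s4 164 [215.9 218.  219.2 220.5]
now 284 [206.3 265.7 267.  268.2]
13.7 [507.1  13.  208.5] [177.85 -31.96  12.48] [ -5.   -4.8 121.1  13.   33.1  64.1] [ 0.2 -0.2 -3.4] [-0.13  0.69  0.01] 33.2
208 [[18.6, -13.7, -15.3], [18.5, -6.5, -14.9], [18.8, 0.0, -15.7], [18.7, 6.5, -15.6], [18.8, 13.7, -15.8]]
214 [[18.6, -12.8, -28.9], [18.8, -6.0, -29.5], [18.8, 0.0, -29.5], [19.0, 6.0, -30.1], [18.8, 12.8, -29.5]]
219 [[18.5, -12.2, -38.9], [18.3, -5.8, -38.5], [18.4, -0.0, -38.6], [18.7, 5.7, -39.5], [18.6, 12.1, -39.0]]
228 [[12.5, -12.2, -39.4], [12.3, -5.8, -38.8], [12.6, -0.0, -39.4], [12.5, 5.8, -39.2], [12.5, 12.2, -39.3]]
245 [[1.1, -12.4, -40.3], [0.6, -5.9, -39.2], [1.1, -0.0, -40.3], [0.7, 5.9, -39.5], [1.0, 12.4, -40.1]]
255 [[-6.4, -12.5, -39.7], [-6.8, -6.0, -38.8], [-6.3, -0.0, -39.8], [-6.7, 6.0, -39.1], [-6.2, 12.5, -40.0]]
```

View pics/s8.png

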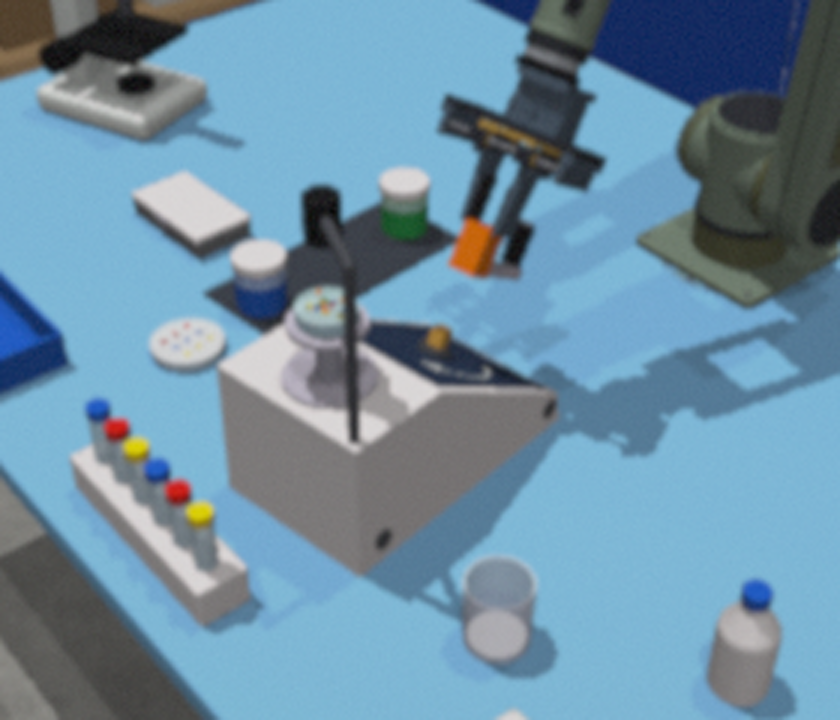

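View pics/w8.png

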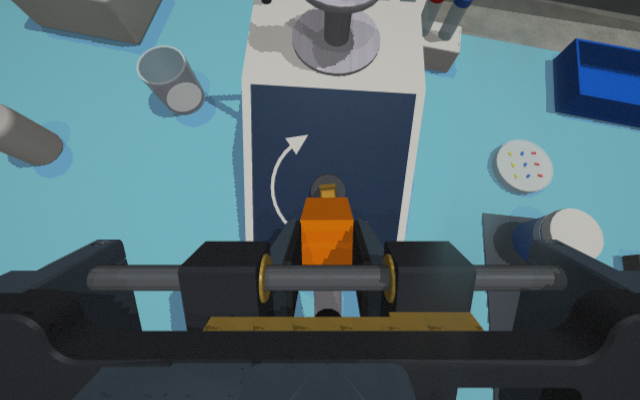

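Run:
```python
from h import *
from workcell import *
s=state();Rm=R.from_euler('xyz',[180,0,5.7],degrees=True).as_matrix()
d,r=delta(s,[490,-311,200],Rm);print(d.round(1),r.round(3),np.degrees(np.linalg.norm(r)))
```

```text
[-77.1 314.  -28.1] [ 0.003 -0.557  0.105] 32.446327130703054
```

Request:
servo_tool(
  plan=[
    [[-4, 15, -5, 0, -0.03, 0.005, 0], [-12, 45, -10, 0, -0.08, 0.015, 0], [-20, 80, -15, 0, -0.14, 0.027, 0], [-29, 118, -20, 0, -0.21, 0.04, 0], [-38, 156, -24, 0, -0.28, 0.052, 0], [-48, 194, -28, 0, -0.35, 0.065, 0], [-57, 232, -28, 0, -0.42, 0.078, 0], [-66, 268, -28, 0, -0.48, 0.09, 0], [-73, 297, -28, 0, -0.53, 0.1, 0], [-77, 314, -28, 0.003, -0.557, 0.105, 0], [-77, 314, -28, 0.003, -0.557, 0.105, 0], [-77, 314, -28, 0.003, -0.557, 0.105, 0], [-77, 314, -28, 0.003, -0.557, 0.105, 0]],
  ],
)

```text
time_s: 15.1
ee_pos: [490.4, -310.0, 200.4]
ee_rot: [-179.9, -0.0, 5.7]
force: [0.2, -0.3, -2.2]
gripper_width: 33.1
```

```bash
python3 shot.py w9;python3 - <<'E'
from h import *
f=dict(np.load("w9.npz"));w=cloud(f,f["T"]);c=f["color"]
np.save("w9w.npy",w)
k=(w[...,2]>77)&(w[...,2]<87)&(w[...,0]>520)&(w[...,1]<-240)&(w[...,1]>-380)&(np.hypot(w[...,0]-583,w[...,1]+303)<50)
q=w[k];print(len(q),q.mean(0),cv2.minEnclosingCircle(q[:,:2].astype(np.float32)))
E
```

```text
15.1 [ 490.4 -310.   200.4] [-1.7995e+02 -4.0000e-02  5.7200e+00] [-33.5  18.1  86.9   0.1  75.1  50.8] [ 0.2 -0.3 -2.2] [-0.03  0.09 -0.  ] 33.1
3205 [ 588.69209669 -302.98209163   81.33511875] ((588.014404296875, -303.1097717285156), 34.78690719604492)
```

View pics/w9.png

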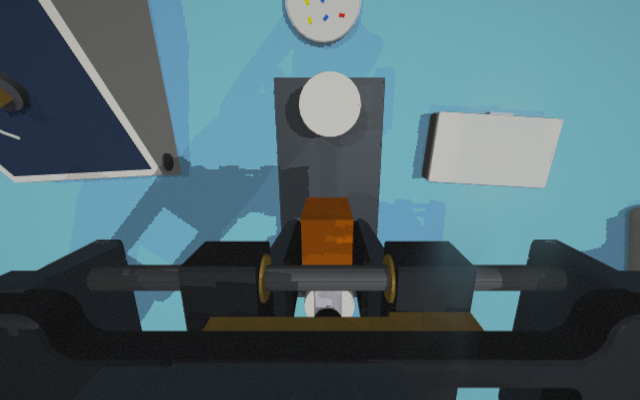

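Run:
```python
from h import *
f=dict(np.load("w9.npz"));w=np.load("w9w.npy");c=f["color"].astype(int)
print(c[150,[262,275,300,360,380,390]].tolist(),c[[70,76,80,84],350].tolist(), w[150,[300,360],2])
# edges by color along rows/cols; sat: mat is grey
sat=(c.max(-1)-c.min(-1));mat=(sat<45)&(c.sum(-1)<330)&(abs(w[...,2]-2)<6)
mat[:70]=0;mat[205:]=0;mat[:,:255]=0;mat[:,400:]=0
mm=cv2.morphologyEx(mat.astype(np.uint8),cv2.MORPH_OPEN,np.ones((5,5)));
q=w[mm>0];T=toolT(dict(ee_pos=f["ee_pos"],ee_rot=f["ee_rot"]))
cv2.imwrite("pics/mm.png",mm*255)
L=[];Rr=[]
for v in range(90,195,5):
    u=np.nonzero(mm[v])[0]
    if len(u): L.append(w[v,u.min()]);Rr.append(w[v,u.max()])
L=np.array(L);Rr=np.array(Rr)
for e in(L,Rr):
    k=np.isfinite(e[:,0]);p=np.polyfit(e[k,0],e[k,1],1);print("edge ang",np.degrees(np.arctan(p[0])),"y at 540",np.polyval(p,540),"y at 454",np.polyval(p,454))
F=[]
for u in range(283,380,4):
    v=np.nonzero(mm[:,u])[0]
    if len(v): F.append(w[v.min(),u])
F=np.array(F);k=np.isfinite(F[:,0]);F=F[k];p=np.polyfit(F[:,1],F[:,0],1);F=F[abs(F[:,0]-np.polyval(p,F[:,1]))<4];p=np.polyfit(F[:,1],F[:,0],1);print("far edge ang",np.degrees(np.arctan(p[0])),"x at -303",np.polyval(p,-303),len(F))
# top camera: same features
g=dict(np.load("top0.npz"));wt=cloud(g)
k=(wt[...,2]>77)&(wt[...,2]<86)
for nm,(x,y) in dict(blue=(585,-303),green=(325,-328)).items():
    kk=k&(np.hypot(wt[...,0]-x,wt[...,1]-y)<50);q=wt[kk][:,:2];print(nm,len(q),q.mean(0),cv2.minEnclosingCircle(q.astype(np.float32)))
```

```text
[[108, 165, 186], [107, 163, 185], [67, 72, 78], [78, 83, 90], [85, 91, 97], [116, 176, 186]] [[106, 161, 183], [105, 162, 183], [189, 188, 182], [187, 187, 182]] [3.20639452 3.97821984]
edge ang 5.460821162397939 y at 540 -233.77406109109216 y at 454 -241.99557112734408
edge ang 5.561606217744121 y at 540 -382.5912412576653 y at 454 -390.9654363393644Traceback (most recent call last):
  File "<stdin>", line 21, in <module>
    raise TypeError("expected non-empty vector for x")
TypeError: expected non-empty vector for x
```

Run:
```python
from h import *
f=dict(np.load("w9.npz"));T=f["T"];c=f["color"].astype(int)
def ray(u,v,z):
    d=T[:3,:3]@np.array([(u-f["cx"])/f["fx"],(v-f["cy"])/f["fy"],1]);o=T[:3,3];return o+d*(z-o[2])/d[2]
g=c[...,2]-0
for u in (280,285,290,295,370,375,380):
    col=c[60:100,u].sum(-1).astype(float);i=np.argmin(np.diff(np.convolve(col,[.5,.5],'valid')));v=60+i+1
    print(u,v,ray(u,v,3).round(1))
g=dict(np.load("top0.npz"));wt=cloud(g)
k=(wt[...,2]>76)&(wt[...,2]<87)
for nm,(x,y) in dict(blue=(585,-303),green=(325,-328)).items():
    kk=k&(np.hypot(wt[...,0]-x,wt[...,1]-y)<50);q=wt[kk][:,:2];print(nm,len(q),q.mean(0),cv2.minEnclosingCircle(q.astype(np.float32)))
```

```text
280 77 [ 621.  -233.8    3. ]
285 77 [ 621.6 -240.5    3. ]
290 77 [ 622.3 -247.2    3. ]
295 77 [ 623.  -253.8    3. ]
370 77 [ 633.  -354.2    3. ]
375 77 [ 633.7 -360.8    3. ]
380 77 [ 634.3 -367.5    3. ]
blue 239 [ 583.35387396 -304.21366547] ((582.768310546875, -303.29852294921875), 35.648956298828125)
green 250 [ 325.56462309 -329.49105263] ((325.1437683105469, -328.94195556640625), 34.70109176635742)
```

Request:
servo_tool(
  plan=[
    [[4, 1, 40, 0, 0, 0, 0], [9, 3, 80, 0, 0, 0, 0], [9, 3, 115, 0, 0, 0, 0], [9, 3, 135, 0, 0, 0, 0], [9, 3, 140, 0, 0, 0, 0], [9, 3, 140, 0, 0, 0, 0], [9, 3, 140, 0, 0, 0, 0]],
  ],
)

```text
time_s: 15.85
ee_pos: [501.0, -313.6, 62.6]
ee_rot: [179.9, -0.2, 5.7]
force: [0.7, -0.2, -2.5]
gripper_width: 33.4
```

```bash
python3 shot.py w10;python3 sc.py t10 top 398 215 60 50 6
python3 - <<'E'
from h import *
f=dict(np.load("w10.npz"));w=cloud(f,f["T"])
k=(w[...,2]>76)&(w[...,2]<87)&(np.hypot(w[...,0]-588,w[...,1]+303)<50)
q=w[k];print(len(q),q.mean(0),cv2.minEnclosingCircle(q[:,:2].astype(np.float32)))
T=f["T"];c=f["color"].astype(int)
def ray(u,v,z):
    d=T[:3,:3]@np.array([(u-f["cx"])/f["fx"],(v-f["cy"])/f["fy"],1]);o=T[:3,3];return o+d*(z-o[2])/d[2]
for u in (250,260,395,400):
    col=c[5:120,u].sum(-1).astype(float);i=np.argmin(np.diff(np.convolve(col,[.5,.5],'valid')));v=5+i+1
    print(u,v,ray(u,v,3).round(1))
E
```

```text
15.85 [ 501.  -313.6   62.6] [179.87  -0.2    5.7 ] [-33.2  25.   97.2   0.   57.6  51.1] [ 0.7 -0.2 -2.5] [-0.08  0.1  -0.07] 33.4
9508 [ 589.04610547 -302.86099432   81.37105309] ((587.9779663085938, -302.809814453125), 35.09401321411133)
250 64 [ 621.1 -234.1    3. ]
260 64 [ 622.  -242.8    3. ]
395 64 [ 633.8 -360.5    3. ]
400 64 [ 634.2 -364.9    3. ]
```

View pics/w10.png

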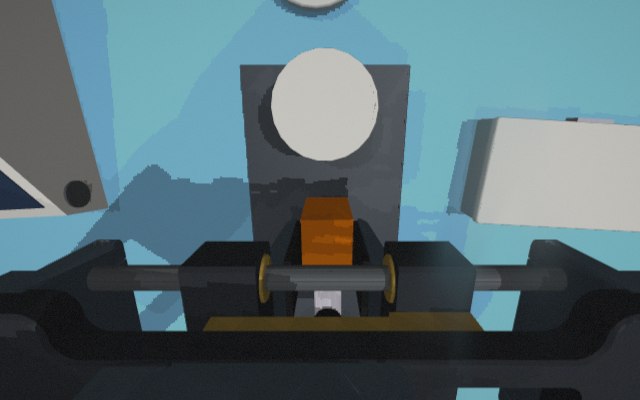

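View pics/t10.png

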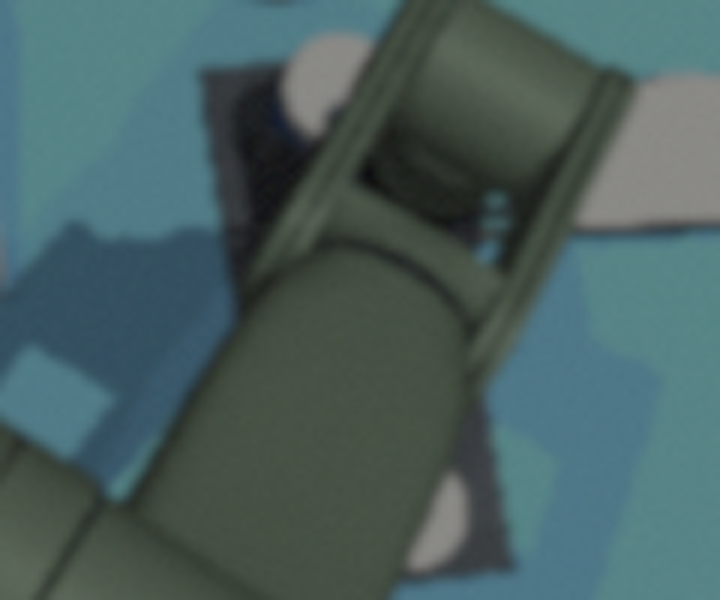

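Request:
servo_tool(
  plan=[
    [[0, 0, 10, 0, 0, 0, 0], [0, 0, 20, 0, 0, 0, 0], [0, 0, 25, 0, 0, 0, 0], [0, 0, 25, 0, 0, 0, 0], [0, 0, 25, 0, 0, 0, 0], [0, 0, 25, 0, 0, 0, 0]],
  ],
)

```text
time_s: 16.55
ee_pos: [500.2, -313.4, 36.0]
ee_rot: [180.0, -0.1, 5.7]
force: [-0.6, 0.2, -3.1]
gripper_width: 33.0
```

```bash
python3 shot.py w11
python3 - <<'E'
from h import *
f=dict(np.load("w11.npz"));w=cloud(f,f["T"])
k=(w[...,2]>76)&(w[...,2]<87)&(np.hypot(w[...,0]-588,w[...,1]+303)<50)
q=w[k];c0=np.array(cv2.minEnclosingCircle(q[:,:2].astype(np.float32))[0]);print(c0)
t=cloud(f,f["tool_from_camera"])[k];print("jar in tool",cv2.minEnclosingCircle(t[:,:2].astype(np.float32)))
E
```

```text
16.55 [ 500.2 -313.4   36. ] [ 1.7997e+02 -7.0000e-02  5.6800e+00] [-33.2  26.6  98.9   0.   54.4  51.1] [-0.6  0.2 -3.1] [-0.04  0.13 -0.04] 33.0
[ 587.86712646 -303.00714111]
jar in tool ((88.34066772460938, -1.5944547653198242), 34.96834182739258)
```

Request:
servo_tool(
  plan=[
    [[1.2, -1.7, 4, 0, 0, 0, 0], [1.2, -1.7, 8, 0, 0, 0, 0], [1.2, -1.7, 11, 0, 0, 0, 0], [1.2, -1.7, 13, 0, 0, 0, 0], [1.2, -1.7, 14, 0, 0, 0, 0], [1.2, -1.7, 14.5, 0, 0, 0, 0], [1.2, -1.7, 14.5, 0, 0, 0, 0]],
  ],
)

```text
time_s: 17.3
ee_pos: [501.0, -311.4, 21.3]
ee_rot: [180.0, -0.1, 5.7]
force: [0.4, 0.4, -3.0]
gripper_width: 33.1
```

Request:
servo_tool(
  plan=[
    [[0, 0, 0.4, 0, 0, 0, 0], [0, 0, 0.8, 0, 0, 0, 0], [0, 0, 0.8, 0, 0, 0, 0]],
  ],
)

```text
time_s: 17.6
ee_pos: [501.0, -311.3, 20.5]
ee_rot: [180.0, -0.1, 5.7]
force: [-0.1, 1.1, -2.7]
gripper_width: 33.1
```

Request:
servo_tool(
  plan=[
    [[0, 0, 0.3, 0, 0, 0, 0], [0, 0, 0.6, 0, 0, 0, 0], [0, 0, 0.6, 0, 0, 0, 0]],
  ],
)

```text
time_s: 17.9
ee_pos: [501.2, -311.4, 20.1]
ee_rot: [180.0, -0.1, 5.7]
force: [-1.1, 0.2, -1.0]
gripper_width: 32.9
```

Contact is starting (−3.0 → −1.0 N). A touch more.

Request:
servo_tool(
  plan=[
    [[0, 0, 0.2, 0, 0, 0, 0], [0, 0, 0.4, 0, 0, 0, 0], [0, 0, 0.4, 0, 0, 0, 0]],
  ],
)

```text
time_s: 18.2
ee_pos: [501.2, -311.4, 20.0]
ee_rot: [180.0, -0.1, 5.7]
force: [0.2, 0.6, 2.7]
gripper_width: 33.5
```

Request:
servo_tool(
  plan=[
    [[0, 0, 0, 0, 0, 0, 0.5], [0, 0, 0, 0, 0, 0, 0.7], [0, 0, 0, 0, 0, 0, 0.7], [0, 0, 0, 0, 0, 0, 0.7], [0, 0, -10, 0, 0, 0, 0.7], [0, 0, -30, 0, 0, 0, 0.7], [0, 0, -70, 0, 0, 0, 0.7], [0, 0, -110, 0, 0, 0, 0.7], [0, 0, -150, 0, 0, 0, 0.7], [-20, 0, -180, 0, 0, 0, 0.7], [-20, 0, -180, 0, 0, 0, 0.7], [-20, 0, -180, 0, 0, 0, 0.7]],
  ],
)

```text
time_s: 19.4
ee_pos: [480.9, -313.5, 200.5]
ee_rot: [179.9, -0.1, 5.7]
force: [0.5, -0.0, -1.2]
gripper_width: 63.9
```

```bash
python3 shot.py w12
python3 - <<'E'
from h import *
f=dict(np.load("w12.npz"));w=cloud(f,f["T"]);c=f["color"].astype(int)
k=(w[...,2]>76)&(w[...,2]<87)&(np.hypot(w[...,0]-588,w[...,1]+303)<45)
q=w[k];b=np.array(cv2.minEnclosingCircle(q[:,:2].astype(np.float32))[0]);print("jar",b)
h=(w[...,2]>54)&(w[...,2]<63)&(c[...,0]>c[...,2]+60)&(np.hypot(w[...,0]-501,w[...,1]+311)<40)
q=w[h];print("hub",cv2.minAreaRect(q[:,:2].astype(np.float32)),np.median(q[:,2]))
E
```

```text
19.4 [ 480.9 -313.5  200.5] [ 1.7992e+02 -1.4000e-01  5.6600e+00] [-34.3  17.4  87.8   0.   74.6  50.1] [ 0.5 -0.  -1.2] [-0.06  0.12 -0.  ] 63.9
jar [ 588.16290283 -303.13943481]
hub ((502.8163146972656, -310.47320556640625), (33.3193359375, 33.159339904785156), 6.217700958251953) 59.29409890604927
```

View pics/w12.png

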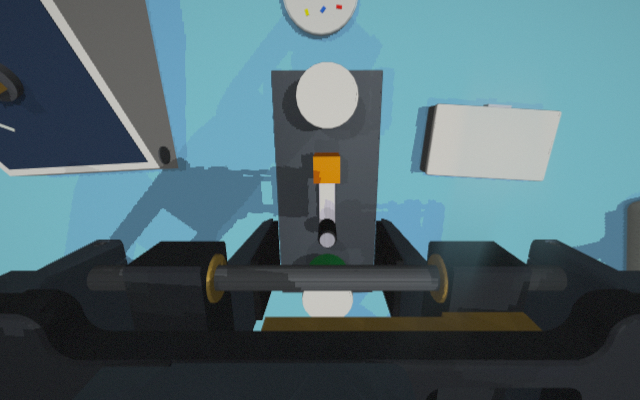

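Request:
servo_tool(
  plan=[
    [[-15, -40, -40, 0, 0, 0, 0.7], [-30, -80, -70, 0, 0, 0, 0.7], [-40, -125, -70, 0, 0, 0, 0.7], [-50, -165, -70, 0, 0, 0, 0.7], [-60, -205, -70, 0, 0, 0, 0.7], [-60, -240, -70, 0, 0, 0, 0.7], [-60, -257, -70, 0, 0, 0, 0.7], [-60, -257, -70, 0, 0, 0, 0.7], [-60, -257, -70, 0, 0, 0, 0.7], [-60, -257, -70, 0, 0, 0, 0.7]],
  ],
)

```text
time_s: 20.45
ee_pos: [395.8, -64.2, 268.7]
ee_rot: [180.0, 0.0, 5.6]
force: [-0.1, -0.0, 0.8]
gripper_width: 63.8
```

```bash
python3 sc.py t13 top 320 195 140 100 3; python3 sc.py s13 scene 310 220 140 110 3; python3 plat.py
python3 - <<'E'
from h import *
f=dict(np.load("t13.npz"));w=cloud(f);c=f["color"].astype(int)
def circ(x,y,z0,z1,r=45):
    k=(w[...,2]>z0)&(w[...,2]<z1)&(np.hypot(w[...,0]-x,w[...,1]-y)<r);q=w[k];return np.array(cv2.minEnclosingCircle(q[:,:2].astype(np.float32))[0]),len(q)
b=circ(583,-303,76,87);g=circ(325,-329,76,87);print(b,g,(b[0]+g[0])/2)
h=circ(500,-311,54,64,28);k=circ(410,-320,64,75,20);print("hub",h,"knob",k,"mid est",h[0]+(k[0]-h[0])*44.5/90)
E
```

```text
s4 164 [215.9 218.  219.2 220.5]
now 284 [206.9 265.8 267.  267.9]
(array([ 583.28149414, -304.0140686 ]), 234) (array([ 324.9992981 , -328.50057983]), 263) [ 454.14039612 -316.25732422]
hub (array([ 497.84313965, -310.83337402]), 68) knob (array([ 409.40328979, -320.35055542]), 39) mid est [ 454.11454722 -315.53909149]
```

View pics/t13.png

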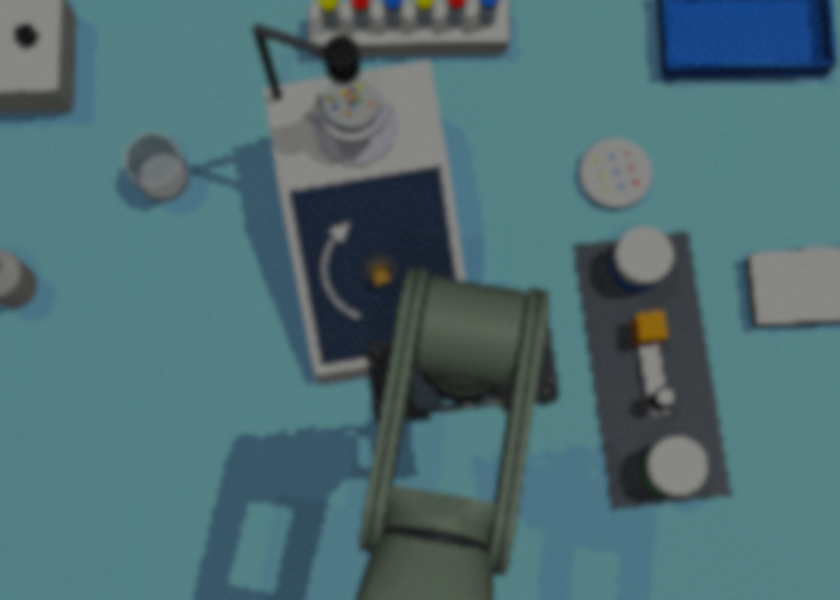

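View pics/s13.png

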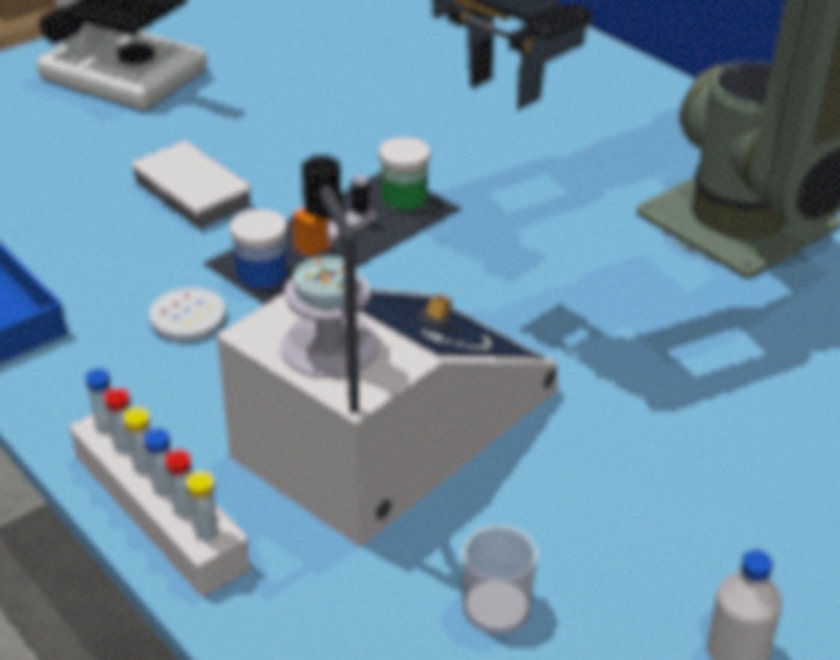

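```bash
python3 -c "
from workcell import *
print(job_done()); print(state()['time_s'])"
```

```text
the job is handed in; nothing more can be done
None
the job is handed in; nothing more can be done
```

The job is handed in, after about 20.5 s of robot time. The crank was seated on the shaft, wound to the stop, lifted off, and set down flat with its knob up on the mat between the jars.

What the checks showed:
- **Seating:** the crank met the collar with about 7 N of push, and the shaft was hidden from view.
- **Winding:** I stopped when the torque climbed to about 1.7 N m and the platform no longer moved. It had risen about 48 mm, which puts the shaft's starting angle near 0.6 rad, within the stated 0 to 0.7.
- **Lifting off:** the platform height was unchanged after the crank came off, and again at the end with the crank on the mat.
- **Placing:** the crank was put down with about 5 N of contact. The last top image puts its middle within about 1 mm of the midpoint between the jars.
- **Other objects:** the jars and the rest of the table looked unmoved in the last images, and the arm was well clear of everything.

Disagreements between cameras:
- **Top versus wrist:** the two differed by 4 to 5 mm in absolute x at the mat. I used the wrist camera, which gave the same jar position from several heights. Relative to the jars, both cameras agree on where the crank lies.
- **Scene camera:** its overlay of the hub and shaft was also a few millimetres off.

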